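# Bring the batch on the spring scale up to weight

## Task

The dish of pins on the spring scale's pan is short of batch weight. Without lifting them, slide whichever steel slugs are needed from the scale's ledge onto the pan until the pointer rests between the two long marks at the top of the dial; a big slug moves the pointer twice as far as the small one. Slugs that are needed end fully on the pan and upright, the others stay upright on the ledge, the dish stays on the pan, and the tin and the spanner beside the scale are left alone.

Things in the scene. Friction and masses are not known exactly. Their poses are not given: they have to be found in the camera images.
- scale: Grey spring batch scale, fixed to the bench. Origin on the bench under the middle of the straight edge between loading ledge and pan. +x points from ledge to pan, away from the robot (slugs are slid this way), y left, z up; turned by up to 0.12 rad.
- ledge_mid (a point): Middle of the ledge's flat top, 45 mm before the scale's origin. The ledge is 90 mm deep (x -90 to 0 mm in the scale's frame), 236 mm wide, 50 mm above the bench, without rims.
- pan_floor (a point): Middle of the pan's floor (x 70 mm, y 0 in the scale's frame). Pan: x 3 to 137 mm, 236 mm wide, 14 mm high rims at sides and back, open to the ledge. Empty it is 52 mm above the bench and sinks straight down 1 mm per 100 g, to a stop at 14.5 mm. With the dish it is always lower than the ledge (1 to 7 mm at the start, about 8 at the target): slugs step down onto it and cannot be slid back.
- dial_centre (a point): Centre of the round white dial, 168 mm across, that faces the robot from behind the pan, 170 mm above the bench and 178 mm behind the scale's origin, leaning back 0.6 rad. Keep the gripper clear of it and of the 0.25 m high drawer cabinet right of the scale.
- pointer (a joint): Angle of the dark pointer, rad: 0 (empty pan) points left as the robot sees it, growing clockwise as the pan sinks, 0.16 per mm. The small slug adds about 0.24, a big one 0.48 (within 3 percent). Target 1.571, straight up, between two long thick marks at 1.401 and 1.741; fine marks are 0.24 apart. The pointer settles within 1 s.
- dish: Small open blue dish of pins, 50 x 70 mm and 32 mm high, standing loose in the back half of the pan; 0.33 to 0.79 kg with its pins, different every time. Origin at the centre of its underside. It belongs to the batch and stays on the pan.
- big_slug_0: Big round steel slug standing on the ledge, 44 mm diameter, 26 mm high, 300 g. Origin at the centre of its underside, z along its axis. The three slugs stand side by side about 65 mm apart, in any order.
- big_slug_1: The other big slug, same as big_slug_0: 44 mm diameter, 26 mm high, 300 g, origin at the centre of its underside, z along its axis.
- small_slug: Small round steel slug on the ledge, 32 mm diameter, 25 mm high, 150 g. Origin at the centre of its underside, z along its axis.
- grease_tin: Bystander: round tin, 62 mm diameter, 50 mm high, on the bench to the right of the scale. Origin at the centre of its underside.
- spanner: Bystander: open-ended spanner, 147 x 30 x 6 mm, lying on the bench to the right of the scale. Origin at the middle of its underside.
Not all that is in view belongs to the job. What is shaped like the big_slug_0 but black, blue or purple is not meant.

How it is judged:
At the end, for the whole second after the job is handed in: The pointer rests between the two long marks (1.401 to 1.741 rad); every slug stands upright (within 0.1 rad) and at rest, either wholly down on the pan or on the ledge; the dish stands on the pan (value of joint pointer between 1.401 and 1.741 rad and velocity of joint pointer between -0.1 and 0.1 rad/s and x of dish in the frame of scale above 0.02 m and z of dish in the frame of pan_floor below 0.004 m and angle between each of dish, big_slug_0, big_slug_1, small_slug's own z axis and vertical below 0.1 rad and linear speed of each of big_slug_0, big_slug_1, small_slug below 0.02 m/s and y of big_slug_0 in the frame of scale between -0.118 and 0.118 m and ((x of big_slug_0 in the frame of scale between 0.018 and 0.137 m and z of big_slug_0 in the frame of pan_floor below 0.004 m) or (x of big_slug_0 in the frame of scale below 0 m and z of big_slug_0 in the frame of scale above 0.048 m)) and y of big_slug_1 in the frame of scale between -0.118 and 0.118 m and ((x of big_slug_1 in the frame of scale between 0.018 and 0.137 m and z of big_slug_1 in the frame of pan_floor below 0.004 m) or (x of big_slug_1 in the frame of scale below 0 m and z of big_slug_1 in the frame of scale above 0.048 m)) and y of small_slug in the frame of scale between -0.118 and 0.118 m and ((x of small_slug in the frame of scale between 0.015 and 0.137 m and z of small_slug in the frame of pan_floor below 0.004 m) or (x of small_slug in the frame of scale below 0 m and z of small_slug in the frame of scale above 0.048 m))); the robot touches nothing.
It fails at once if a slug is lifted (its underside 25 mm or more above the ledge) (z of any of big_slug_0, big_slug_1, small_slug in the frame of scale above 0.075 m).
It fails at once if the tin or the spanner is moved by more than 20 mm (distance of any of grease_tin, spanner from where it was at the start of the episode above 0.02 m).
It also fails if it takes over 43 s, if anything falls off the work surface, if the arm or the gripper's body presses on something with over 40 N, if the wrist force passes 120 N, or if a joint passes its speed limit or range.

## Robot

A 6-joint arm with a two-finger parallel gripper is mounted at the origin on the work surface; the furniture and walls round the work are solid. World frame = base frame: x ahead of the robot, y to its left, z up, the work surface at z = 0. Lengths are in m, angles in rad, forces in N, time in s.
With the tool pointing down it reaches from about 0.35 to 0.975 m from the base axis. Payload 4.9 kg.
Tool frame: the origin (TCP) lies midway between the tips of the shut fingers; the grasp point (between the pads) lies manip.tcp_to_grasp behind it (manip.tcp_to_grasp is the distance from the TCP to the grasp point, in m); z points along the fingers, y is the line along which they close (so a half turn about z gives the same grasp; the last joint's range is limited). The gripper opens to 85 mm and grips with 20 to 120 N. Pads are 22 mm wide; open, the fingers measure 114 mm over their backs; the gripper's body (76 mm by 85 mm) begins 54 mm behind the grasp point. The pads swing forward as they close: fully open they stand 13 mm farther back than shut.
Start: joints at [1.197, 0.053, 1.613, -0, 1.476, -0.119], TCP at [0.158, 0.605, 0.231] pointing down, gripper open.
Joint ranges: [-3.01, 3.01], [-1.01, 2.22], [0.06, 2.58], [-1.02, 4.17], [0.09, 2.62], [-3.14, 3.14]. Speed limits (rad/s): [2.57, 2.57, 3.14, 3.14, 3.14, 3.14].

## Interface

Orientations are given as a unit quaternion [w, x, y, z].
In Python, from plant import manip, grab_frame, calibration, job_done gives the robot as it stands.
- The arm moves only by the tool send_rows, never from a script. Its argument "rows" is a list of rows, each an object of numbers: "x", "y", "z": the shift along the tool's x, y, z normalised to -1 to 1, where 1 is 15 cm; "wx", "wy", "wz": the turn, a rotation vector about the tool's x, y, z normalised to -1 to 1, where 1 is pi/4 rad; "hand": the opening, from -1 (shut) to 1 (fully open). In form: [{"x": .., "y": .., "z": .., "wx": .., "wy": .., "wz": .., "hand": ..}, ...]. A call has exactly 10 rows; each row shifts and turns the commanded pose from where the row before left it, along the tool's axes as they then stand; what a row does not reach is not made up. A row lasts 1/12 s, in which the tool goes at most 41.7 mm and 7.16 degrees, less where a joint would pass 70% of its speed; a pose out of reach is approached as far as the arm can. A call with a number of a shift or a turn outside -1 to 1 is refused whole. A call with a gripper value outside its range is refused whole. The fingers move at their own pace and stop on an object; the grip force is fixed at half the most. Time passes only in rows, so rows that do not move let the fingers close, or fill a call up. It gives the time, the measured TCP pose, the force, the opening and the grip force at its end, in the units of the state.
- manip.state(): the state, without advancing time (a new reading comes with each control period).
- grab_frame(name): name is "scene" or "top" or "wrist"; returns the picture (420x560x3 uint8, blue, green, red); there is no depth.
- calibration(name): a dict with "camera_matrix" (3x3 intrinsics, pixels), "R" (3x3) and "t" (3): a world point X has camera coordinates R X + t. Camera axes: x right, y down, z forward; pixel columns grow to the right and rows downward; lengths in m; the calibration is good to about 2 mm. A picture is of the moment at which its call begins: read the wrist's pose just before it. calibration takes no time and is no camera call; for the wrist camera it gives the pose at the moment of the call.
- job_done(): hands the job in; it is judged then, once.
The state is a dict: "time": time; "joint_pos": joint angles; "joint_vel": joint speeds; "joint_efforts": joint torques, N m; "tool_pos": TCP position; "tool_rot": TCP orientation; "contact_force": force on the tool from outside, world axes, zero at the start; "ft_torque": the same for the moment, N m; "gripper_width": opening from 0.0 (shut) to 1.0 (fully open); "grasp_force": force on a finger pad.
Only numpy, scipy, OpenCV 4.12 (cv2) and the standard library are available. Lean on these libraries where they do the work, as an engineer would, in place of code of your own. Each camera call takes 0.05 s, during which the arm holds its last target. There are 200 camera calls.

## Working session

There is one attempt and no reset: what is moved stays moved. The work goes in short steps, Python scripts to look and compute and a tool call to move; the robot and the scene stay as the last step left them, time stands still between calls to the robot, and variables do not carry over. Pictures are saved under pics/ and viewed, at most 10 in all, crops included, and the job is handed in when it is done.

Besides the shell and the picture viewer there is one more tool, called by a JSON object that holds its "op" and its "data". send_rows: Moves the arm, as the interface text tells. Scaled input: -1 to 1 covers 15 cm each way for a shift and pi/4 rad each way for a turn. Its arguments: {"type":"object","properties":{"rows":{"type":"array","items":{"type":"object","properties":{"x":{"type":"number","minimum":-1,"maximum":1},"y":{"type":"number","minimum":-1,"maximum":1},"z":{"type":"number","minimum":-1,"maximum":1},"wx":{"type":"number","minimum":-1,"maximum":1},"wy":{"type":"number","minimum":-1,"maximum":1},"wz":{"type":"number","minimum":-1,"maximum":1},"hand":{"type":"number"}}}}},"required":["rows"]}

```bash
mkdir -p pics; python3 - <<'E'
from plant import manip, grab_frame, calibration
import cv2, numpy as np
s=manip.state(); print(s, manip.tcp_to_grasp)
for n in("scene","top"):
    im=grab_frame(n); cv2.imwrite(f"pics/{n}0.png",im)
    c=calibration(n); print(n,np.array(c["camera_matrix"]).tolist(),np.round(c["R"],4).tolist(),np.round(c["t"],4).tolist())
E
```

```text
{'time': 0.0, 'joint_pos': array([ 1.19699937e+00,  5.33552892e-02,  1.61428307e+00,  2.12659015e-05,
        1.47599510e+00, -1.19031445e-01]), 'joint_vel': array([ 0.0002339 ,  0.00019131, -0.00106238,  0.00229225, -0.00246288,
        0.00039393]), 'joint_efforts': array([ 1.46993556e-03, -3.93685162e+01, -3.70172954e+01, -7.29722296e-05,
        7.12074587e-03,  2.09913895e-05]), 'tool_pos': array([0.15729777, 0.60424536, 0.23007052]), 'tool_rot': array([-2.59169526e-04,  1.27039484e-01,  9.91897136e-01, -9.86998849e-04]), 'contact_force': array([0.22314592, 0.38704292, 0.79768568]), 'ft_torque': array([-0.03156226,  0.03401869,  0.04338723]), 'grasp_force': 0.0, 'gripper_width': 1.0004645484405406} 0.0187
scene [[478.62309153987144, 0.0, 275.3203413339114], [0.0, 478.62309153987144, 214.83564708434727], [0.0, 0.0, 1.0]] [[-0.8164, -0.5773, -0.017], [-0.3193, 0.4756, -0.8197], [0.4813, -0.6637, -0.5726]] [0.5549, 0.2403, 1.1176]
top [[406.80862179337123, 0.0, 283.438316903798], [0.0, 406.80862179337123, 210.46236945530538], [0.0, 0.0, 1.0]] [[-0.0107, -0.9999, -0.0102], [-0.9867, 0.0122, -0.1618], [0.1619, 0.0083, -0.9868]] [0.1075, 0.5986, 0.9751]
```

View pics/scene0.png

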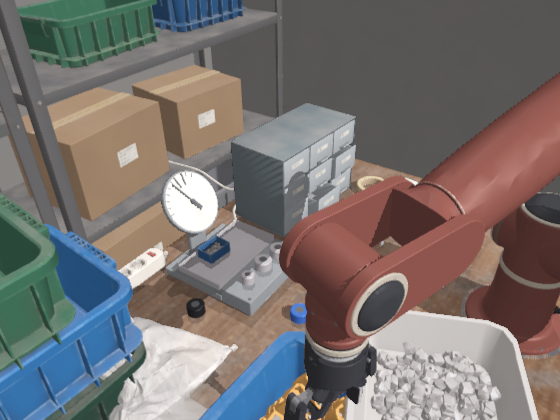

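View pics/top0.png

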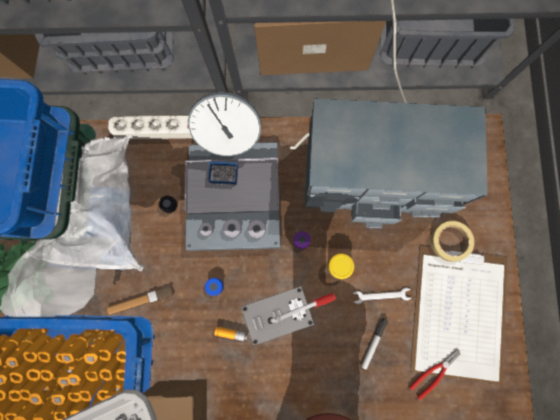

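```bash
python3 - <<'E'
import cv2, numpy as np
t=cv2.imread("pics/top0.png"); s=cv2.imread("pics/scene0.png")
a=cv2.resize(t[180:255,180:287],None,fx=7,fy=7,interpolation=cv2.INTER_CUBIC)[:, :749]
cv2.imwrite("pics/ledge.png",a)
d=cv2.resize(t[90:162,185:265],None,fx=5,fy=5,interpolation=cv2.INTER_CUBIC)
e=cv2.resize(s[165:237,155:230],None,fx=5,fy=5,interpolation=cv2.INTER_CUBIC)
cv2.imwrite("pics/dial.png",np.hstack([d,e]))
E
```

```text
(no output)
```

View pics/ledge.png

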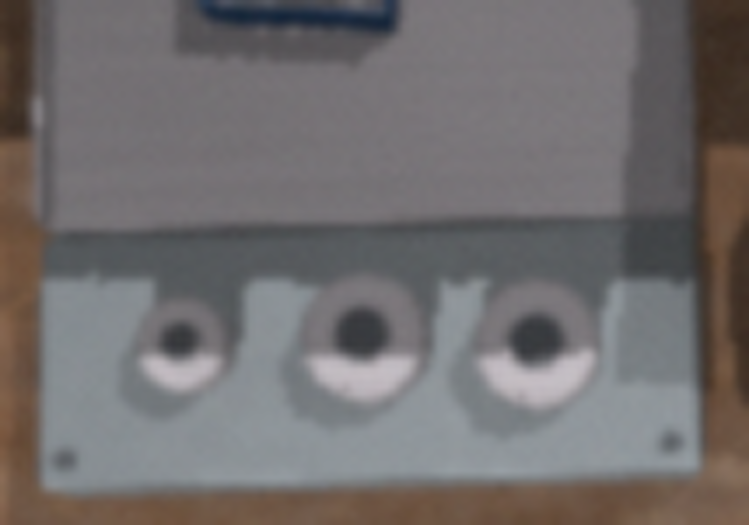

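View pics/dial.png

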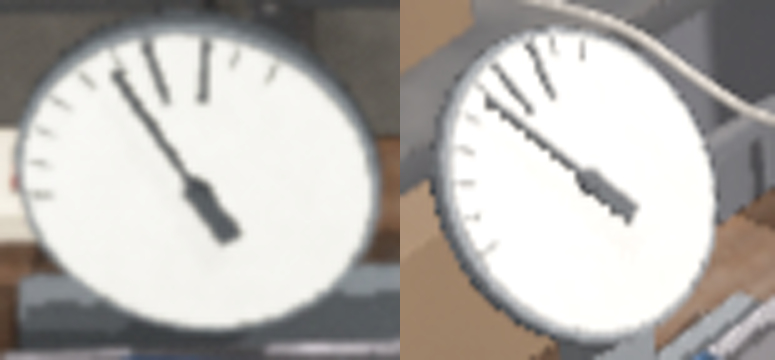

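```bash
cat > h.py <<'E'
from plant import manip, grab_frame, calibration
import cv2, numpy as np
def cam(n):
    c=calibration(n); return [np.array(c[k],float) for k in("camera_matrix","R","t")]
def ray(n,u,v):
    K,R,t=cam(n); return -R.T@t, R.T@np.linalg.solve(K,[u,v,1.])
def atz(n,u,v,z):
    o,d=ray(n,u,v); return o+d*(z-o[2])/d[2]
def crop(X,Y,u0,v0,f): return u0+(X+.5)/f-.5, v0+(Y+.5)/f-.5
E
python3 - <<'E'
from h import *
L=lambda X,Y,z: atz("top",*crop(X,Y,180,180,7),z)
A,B,C,D=[L(*p,.05) for p in((45,233),(697,217),(42,491),(702,470))]
print(A,B,C,D,np.linalg.norm(A-B),np.linalg.norm(C-D),np.linalg.norm((A+B-C-D)/2))
o=(A+B)/2; ya=(A+C-B-D)/2; th=np.arctan2(-ya[0],ya[1])
print("o",o,"th",th)
c,s=np.cos(th),np.sin(th); Rs=np.array([[c,-s,0],[s,c,0],[0,0,1]]); o[2]=0
for n,p in dict(small=(181,340,.075),b0=(361,333,.076),b1=(537,336,.076),dishL=(203,15,.05),dishR=(395,25,.05)).items():
    w=L(*p); print(n,w,Rs.T@(w-o)*1e3)
dc=o+Rs@[.178,0,.170]
ex=Rs@[0,1,0]; up=Rs@[np.sin(.6),0,np.cos(.6)]; nn=np.cross(ex,up)
pts={"top":[crop(*p,185,90,5) for p in((117,73),(227,238),(200,190))],"scene":[crop(X-400,Y,155,165,5) for X,Y in((488,102),(630,213),(588,178))]}
for n,P in pts.items():
    q=[]
    for u,v in P:
        a,d=ray(n,u,v); w=a+d*((dc-a)@nn)/(d@nn); q.append(np.array([(w-dc)@ex,(w-dc)@up]))
    v=q[0]-q[1]; print(n,np.round(q,4).tolist(),"angle",np.arctan2(v[1],v[0]))
E
```

```text
[0.59661404 0.34618637 0.05      ] [0.59954296 0.11138501 0.05      ] [0.5039327  0.34464697 0.05      ] [0.50868667 0.11043183 0.05      ] 0.23481963120356128 0.23426338765484553 0.09177727496839912
o [0.5980785  0.22878569 0.05      ] th 0.016379373020842514
small [0.55420514 0.29128416 0.075     ] [-42.84383085  63.20866965  75.        ]
b0 [0.55578729 0.22830872 0.076     ] [-42.29334892   0.2157685   76.        ]
b1 [0.55400221 0.1669602  0.076     ] [-45.08299992 -61.09528611  76.        ]
dishL [0.6763554  0.29073448 0.05      ] [79.28103622 60.65840719 50.        ]
dishR [0.67170356 0.22065905 0.05      ] [73.48207932 -9.33142669 50.        ]
top [[0.0296, 0.0605], [-0.008, -0.0289], [0.0012, -0.0016]] angle 1.1725637585867659
scene [[0.028, 0.0612], [-0.0122, -0.0264], [-0.0007, 0.0011]] angle 1.1410276817342289
```

{"op": "send_rows", "data": {"rows": [{"wz":-0.12,"hand":-0.53},{"wz":-0.12,"hand":-0.53},{"wz":-0.105,"hand":-0.53},{"x":-0.12,"y":-0.16,"hand":-0.53},{"x":-0.12,"y":-0.16,"hand":-0.53},{"x":-0.12,"y":-0.16,"hand":-0.53},{"x":-0.12,"y":-0.16,"hand":-0.53},{"x":-0.12,"y":-0.16,"hand":-0.53},{"x":-0.12,"y":-0.16,"hand":-0.53},{"x":-0.12,"y":-0.16,"hand":-0.53}]}}

```text
invalid input at $.rows[0]: expected keys x, y, z, wx, wy, wz, hand
```

{"op": "send_rows", "data": {"rows": [{"x":-0.12,"y":-0.16,"hand":-0.53},{"x":-0.12,"y":-0.16,"hand":-0.53},{"x":-0.12,"y":-0.16,"hand":-0.53},{"x":-0.12,"y":-0.16,"hand":-0.53},{"x":-0.12,"y":-0.16,"hand":-0.53},{"x":-0.12,"y":-0.16,"hand":-0.53},{"x":-0.12,"y":-0.16,"hand":-0.53},{"x":-0.12,"y":-0.16,"hand":-0.53},{"x":-0.12,"y":-0.16,"hand":-0.53},{"hand":-0.53}]}}

```text
invalid input at $.rows[0]: expected keys x, y, z, wx, wy, wz, hand
```

```bash
cat >> h.py <<'E'
O=np.array([.5981,.2288,0]); TH=.0164
c_,s_=np.cos(TH),np.sin(TH); RS=np.array([[c_,-s_,0],[s_,c_,0],[0,0,1]])
def where():
    s=manip.state(); print(round(s["time"],2),"scale mm",np.round(RS.T@(s["tool_pos"]-O)*1e3,1),"q",np.round(s["tool_rot"],3),"w",round(s["gripper_width"]*85,1),"F",np.round(s["contact_force"],1))
E
python3 - <<'E'
from h import *
where()
t=grab_frame("top"); cv2.imwrite("pics/b.png",cv2.resize(t[140:280,170:310],None,fx=4,fy=4,interpolation=cv2.INTER_CUBIC))
cv2.imwrite("pics/bw.png",grab_frame("wrist"))
E
```

```text
0.1 scale mm [-434.6  382.7  230.2] q [-0.     0.127  0.992 -0.001] w 84.9 F [ 0.1 -0.2  0.6]
```

View pics/bw.png

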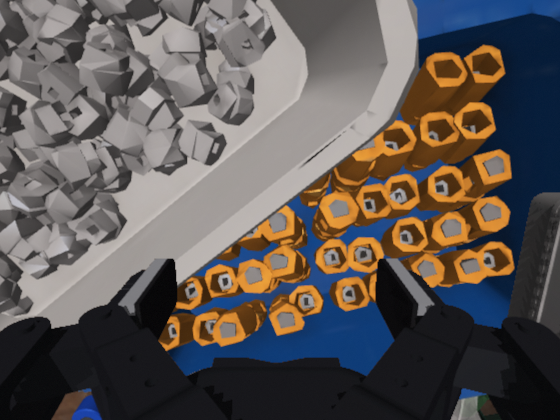

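{"op": "send_rows", "data": {"rows": [{"x":0,"y":0,"z":-0.11,"wx":0,"wy":0,"wz":-0.12,"hand":-0.53},{"x":0,"y":0,"z":-0.11,"wx":0,"wy":0,"wz":-0.12,"hand":-0.53},{"x":0,"y":0,"z":-0.11,"wx":0,"wy":0,"wz":-0.105,"hand":-0.53},{"x":-0.12,"y":-0.16,"z":0,"wx":0,"wy":0,"wz":0,"hand":-0.53},{"x":-0.12,"y":-0.16,"z":0,"wx":0,"wy":0,"wz":0,"hand":-0.53},{"x":-0.12,"y":-0.16,"z":0,"wx":0,"wy":0,"wz":0,"hand":-0.53},{"x":-0.12,"y":-0.16,"z":0,"wx":0,"wy":0,"wz":0,"hand":-0.53},{"x":-0.12,"y":-0.16,"z":0,"wx":0,"wy":0,"wz":0,"hand":-0.53},{"x":-0.12,"y":-0.16,"z":0,"wx":0,"wy":0,"wz":0,"hand":-0.53},{"x":-0.12,"y":-0.16,"z":0,"wx":0,"wy":0,"wz":0,"hand":-0.53}]}}

```text
time: 1.03
tool_pos: [0.2867, 0.4376, 0.2806]
tool_rot: [-0.0, -0.008, 1.0, -0.0]
contact_force: [-0.1, -0.4, 0.5]
gripper_width: 0.233
grasp_force: 0.0
```

{"op": "send_rows", "data": {"rows": [{"x":-0.12,"y":-0.16,"z":0,"wx":0,"wy":0,"wz":0,"hand":-0.53},{"x":-0.12,"y":-0.16,"z":0,"wx":0,"wy":0,"wz":0,"hand":-0.53},{"x":-0.12,"y":-0.16,"z":0,"wx":0,"wy":0,"wz":0,"hand":-0.53},{"x":-0.12,"y":-0.16,"z":0,"wx":0,"wy":0,"wz":0,"hand":-0.53},{"x":-0.12,"y":-0.16,"z":0,"wx":0,"wy":0,"wz":0,"hand":-0.53},{"x":-0.12,"y":-0.16,"z":0,"wx":0,"wy":0,"wz":0,"hand":-0.53},{"x":-0.12,"y":-0.16,"z":0,"wx":0,"wy":0,"wz":0,"hand":-0.53},{"x":-0.12,"y":-0.16,"z":0,"wx":0,"wy":0,"wz":0,"hand":-0.53},{"x":-0.12,"y":-0.16,"z":0,"wx":0,"wy":0,"wz":0,"hand":-0.53},{"x":0,"y":0,"z":0,"wx":0,"wy":0,"wz":0,"hand":-0.53}]}}

```text
time: 1.87
tool_pos: [0.4539, 0.222, 0.2805]
tool_rot: [0.0, -0.005, 1.0, -0.001]
contact_force: [0.6, -0.2, -0.4]
gripper_width: 0.237
grasp_force: 0.0
```

```bash
python3 - <<'E'
from h import *
where()
cv2.imwrite("pics/cw.png",grab_frame("wrist"))
K,R,t=cam("wrist"); print(np.round(K,1).tolist(),np.round(R,3).tolist(),np.round(t,3).tolist())
E
```

```text
1.87 scale mm [-144.3   -4.4  280.5] q [ 0.    -0.005  1.    -0.001] w 20.1 F [ 0.6 -0.2 -0.4]
[[335.4, 0.0, 275.9], [0.0, 335.4, 204.0], [0.0, 0.0, 1.0]] [[-0.012, 1.0, -0.0], [0.962, 0.011, 0.274], [0.274, 0.003, -0.962]] [-0.218, -0.485, 0.301]
```

View pics/cw.png

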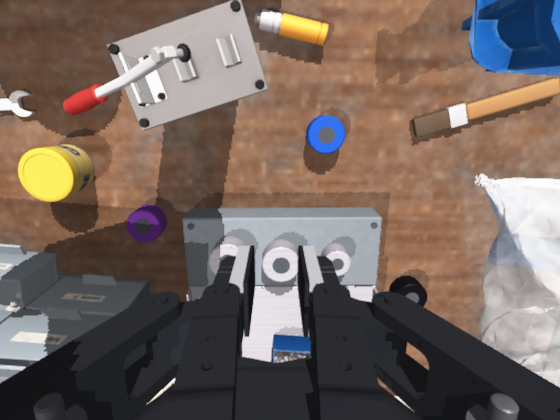

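{"op": "send_rows", "data": {"rows": [{"x":-0.087,"y":-0.126,"z":0,"wx":0,"wy":0,"wz":0,"hand":-0.53},{"x":-0.087,"y":-0.126,"z":0,"wx":0,"wy":0,"wz":0,"hand":-0.53},{"x":-0.087,"y":-0.126,"z":0,"wx":0,"wy":0,"wz":0,"hand":-0.53},{"x":0,"y":0,"z":0.2,"wx":0,"wy":0,"wz":0,"hand":-0.53},{"x":0,"y":0,"z":0.2,"wx":0,"wy":0,"wz":0,"hand":-0.53},{"x":0,"y":0,"z":0.2,"wx":0,"wy":0,"wz":0,"hand":-0.53},{"x":0,"y":0,"z":0.2,"wx":0,"wy":0,"wz":0,"hand":-0.53},{"x":0,"y":0,"z":0.2,"wx":0,"wy":0,"wz":0,"hand":-0.53},{"x":0,"y":0,"z":0.2,"wx":0,"wy":0,"wz":0,"hand":-0.53},{"x":0,"y":0,"z":0,"wx":0,"wy":0,"wz":0,"hand":-0.53}]}}

```text
time: 2.75
tool_pos: [0.4862, 0.1694, 0.0937]
tool_rot: [-0.006, -0.009, 1.0, -0.001]
contact_force: [-1.5, 0.1, -1.4]
gripper_width: 0.241
grasp_force: 0.0
```

```bash
python3 - <<'E'
from h import *
where()
cv2.imwrite("pics/dw.png",grab_frame("wrist"))
E
```

```text
2.75 scale mm [-112.8  -57.6   93.7] q [-0.006 -0.009  1.    -0.001] w 20.5 F [-1.5  0.1 -1.4]
```

View pics/dw.png

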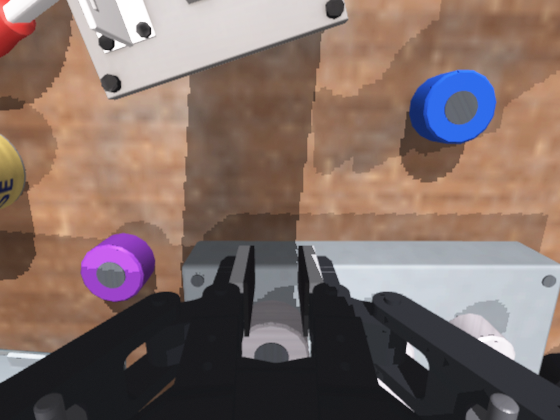

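```bash
python3 - <<'E'
from h import *
where()
print(RS.T@(atz("wrist",271,354,.076)-O)*1e3)
E
```

```text
2.8 scale mm [-110.8  -57.3   97.1] q [-0.004 -0.009  1.    -0.001] w 20.0 F [-0.2  0.2  1. ]
[-45.81383539 -60.08114491  76.        ]
```

{"op": "send_rows", "data": {"rows": [{"x":0,"y":-0.023,"z":0.12,"wx":0,"wy":0,"wz":0,"hand":-0.53},{"x":0,"y":0,"z":0.12,"wx":0,"wy":0,"wz":0,"hand":-0.53},{"x":0,"y":0,"z":0,"wx":0,"wy":0,"wz":0,"hand":-0.53},{"x":0,"y":0,"z":0,"wx":0,"wy":0,"wz":0,"hand":-0.53},{"x":-0.03,"y":0,"z":0,"wx":0,"wy":0,"wz":0,"hand":-0.53},{"x":-0.03,"y":0,"z":0,"wx":0,"wy":0,"wz":0,"hand":-0.53},{"x":-0.03,"y":0,"z":0,"wx":0,"wy":0,"wz":0,"hand":-0.53},{"x":-0.03,"y":0,"z":0,"wx":0,"wy":0,"wz":0,"hand":-0.53},{"x":0,"y":0,"z":0,"wx":0,"wy":0,"wz":0,"hand":-0.53},{"x":0,"y":0,"z":0,"wx":0,"wy":0,"wz":0,"hand":-0.53}]}}

```text
time: 3.63
tool_pos: [0.5103, 0.1663, 0.0651]
tool_rot: [0.0, -0.008, 1.0, 0.0]
contact_force: [0.2, 0.3, 0.8]
gripper_width: 0.235
grasp_force: 0.0
```

```bash
python3 -c "
from h import *
where()"
```

```text
3.63 scale mm [-88.8 -61.1  65.1] q [ 0.    -0.008  1.     0.   ] w 19.9 F [0.2 0.3 0.8]
```

{"op": "send_rows", "data": {"rows": [{"x":0,"y":0.005,"z":0.054,"wx":0,"wy":0,"wz":0,"hand":-0.53},{"x":0,"y":0,"z":0,"wx":0,"wy":0,"wz":0,"hand":-0.53},{"x":-0.04,"y":0,"z":0,"wx":0,"wy":0,"wz":0,"hand":-0.53},{"x":-0.04,"y":0,"z":0,"wx":0,"wy":0,"wz":0,"hand":-0.53},{"x":-0.04,"y":0,"z":0,"wx":0,"wy":0,"wz":0,"hand":-0.53},{"x":-0.04,"y":0,"z":0,"wx":0,"wy":0,"wz":0,"hand":-0.53},{"x":-0.04,"y":0,"z":0,"wx":0,"wy":0,"wz":0,"hand":-0.53},{"x":-0.04,"y":0,"z":0,"wx":0,"wy":0,"wz":0,"hand":-0.53},{"x":0,"y":0,"z":0,"wx":0,"wy":0,"wz":0,"hand":-0.53},{"x":0,"y":0,"z":0,"wx":0,"wy":0,"wz":0,"hand":-0.53}]}}

```text
time: 4.47
tool_pos: [0.5467, 0.1676, 0.057]
tool_rot: [0.001, -0.008, 1.0, 0.0]
contact_force: [0.4, 0.1, -0.3]
gripper_width: 0.24
grasp_force: 0.0
```

```bash
python3 - <<'E'
from h import *
where()
t=grab_frame("top")[90:260,175:295]; s=grab_frame("scene")[165:315,150:300]
cv2.imwrite("pics/e.png",np.hstack([cv2.resize(t,(424,600),interpolation=cv2.INTER_CUBIC),cv2.copyMakeBorder(cv2.resize(s,(374,374),interpolation=cv2.INTER_CUBIC),0,226,0,0,cv2.BORDER_CONSTANT)]))
E
```

```text
4.47 scale mm [-52.4 -60.3  57. ] q [ 0.001 -0.008  1.     0.   ] w 20.4 F [ 0.4  0.1 -0.3]
```

View pics/e.png

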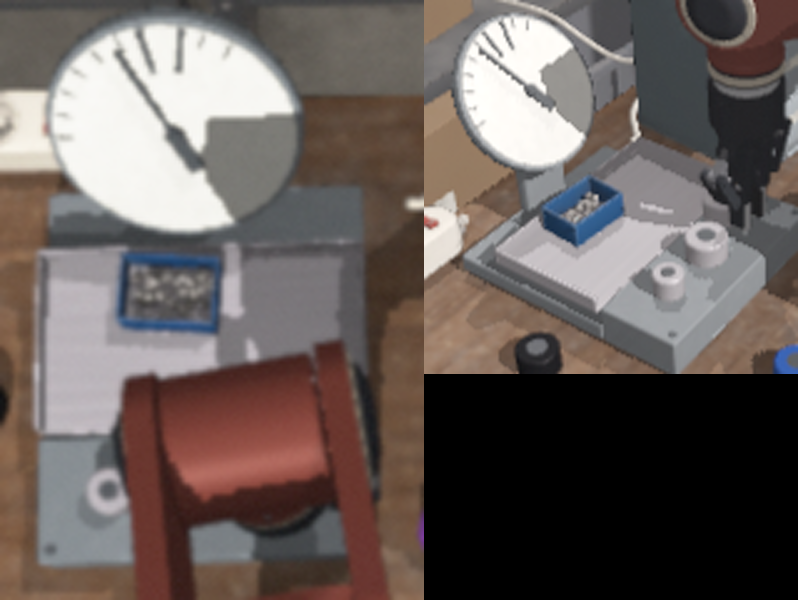

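{"op": "send_rows", "data": {"rows": [{"x":-0.045,"y":0,"z":0,"wx":0,"wy":0,"wz":0,"hand":-0.53},{"x":-0.045,"y":0,"z":0,"wx":0,"wy":0,"wz":0,"hand":-0.53},{"x":-0.045,"y":0,"z":0,"wx":0,"wy":0,"wz":0,"hand":-0.53},{"x":-0.045,"y":0,"z":0,"wx":0,"wy":0,"wz":0,"hand":-0.53},{"x":-0.045,"y":0,"z":0,"wx":0,"wy":0,"wz":0,"hand":-0.53},{"x":-0.045,"y":0,"z":0,"wx":0,"wy":0,"wz":0,"hand":-0.53},{"x":-0.045,"y":0,"z":0,"wx":0,"wy":0,"wz":0,"hand":-0.53},{"x":-0.045,"y":0,"z":0,"wx":0,"wy":0,"wz":0,"hand":-0.53},{"x":-0.045,"y":0,"z":0,"wx":0,"wy":0,"wz":0,"hand":-0.53},{"x":-0.045,"y":0,"z":0,"wx":0,"wy":0,"wz":0,"hand":-0.53}]}}

```text
time: 5.4
tool_pos: [0.6139, 0.1687, 0.0564]
tool_rot: [-0.0, -0.008, 1.0, -0.0]
contact_force: [-1.4, -0.6, 0.1]
gripper_width: 0.233
grasp_force: 1.0
```

{"op": "send_rows", "data": {"rows": [{"x":0,"y":0,"z":0,"wx":0,"wy":0,"wz":0,"hand":-0.53},{"x":0,"y":0,"z":0,"wx":0,"wy":0,"wz":0,"hand":-0.53},{"x":0.07,"y":0,"z":0,"wx":0,"wy":0,"wz":0,"hand":-0.53},{"x":0.1,"y":0,"z":0,"wx":0,"wy":0,"wz":0,"hand":-0.53},{"x":0.1,"y":0,"z":0,"wx":0,"wy":0,"wz":0,"hand":-0.53},{"x":0.15,"y":0,"z":-0.1,"wx":0,"wy":0,"wz":0,"hand":-0.53},{"x":0.15,"y":0,"z":-0.2,"wx":0,"wy":0,"wz":0,"hand":-0.53},{"x":0.15,"y":0,"z":-0.2,"wx":0,"wy":0,"wz":0,"hand":-0.53},{"x":0.15,"y":0,"z":-0.2,"wx":0,"wy":0,"wz":0,"hand":-0.53},{"x":0.15,"y":0,"z":-0.2,"wx":0,"wy":0,"wz":0,"hand":-0.53}]}}

```text
time: 6.23
tool_pos: [0.4592, 0.1662, 0.1932]
tool_rot: [0.001, -0.008, 1.0, 0.0]
contact_force: [0.5, 0.6, 0.4]
gripper_width: 0.233
grasp_force: 0.0
```

{"op": "send_rows", "data": {"rows": [{"x":0.15,"y":0,"z":-0.1,"wx":0,"wy":0,"wz":0,"hand":-0.53},{"x":0.1,"y":0,"z":0,"wx":0,"wy":0,"wz":0,"hand":-0.53},{"x":0,"y":0,"z":0,"wx":0,"wy":0,"wz":0,"hand":-0.53},{"x":0,"y":0,"z":0,"wx":0,"wy":0,"wz":0,"hand":-0.53},{"x":0,"y":0,"z":0,"wx":0,"wy":0,"wz":0,"hand":-0.53},{"x":0,"y":0,"z":0,"wx":0,"wy":0,"wz":0,"hand":-0.53},{"x":0,"y":0,"z":0,"wx":0,"wy":0,"wz":0,"hand":-0.53},{"x":0,"y":0,"z":0,"wx":0,"wy":0,"wz":0,"hand":-0.53},{"x":0,"y":0,"z":0,"wx":0,"wy":0,"wz":0,"hand":-0.53},{"x":0,"y":0,"z":0,"wx":0,"wy":0,"wz":0,"hand":-0.53}]}}

```text
time: 7.07
tool_pos: [0.4229, 0.1656, 0.2064]
tool_rot: [-0.0, -0.008, 1.0, -0.0]
contact_force: [0.3, 0.9, 0.0]
gripper_width: 0.233
grasp_force: 0.0
```

```bash
python3 - <<'E'
from h import *
where()
t=grab_frame("top")[90:260,175:295]; s=grab_frame("scene")[165:315,150:300]
cv2.imwrite("pics/f.png",np.hstack([cv2.resize(t,(424,600),interpolation=cv2.INTER_CUBIC),cv2.copyMakeBorder(cv2.resize(s,(374,374),interpolation=cv2.INTER_CUBIC),0,226,0,0,cv2.BORDER_CONSTANT)]))
E
```

```text
7.07 scale mm [-176.2  -60.3  206.4] q [-0.    -0.008  1.    -0.   ] w 19.8 F [0.3 0.9 0. ]
```

View pics/f.png

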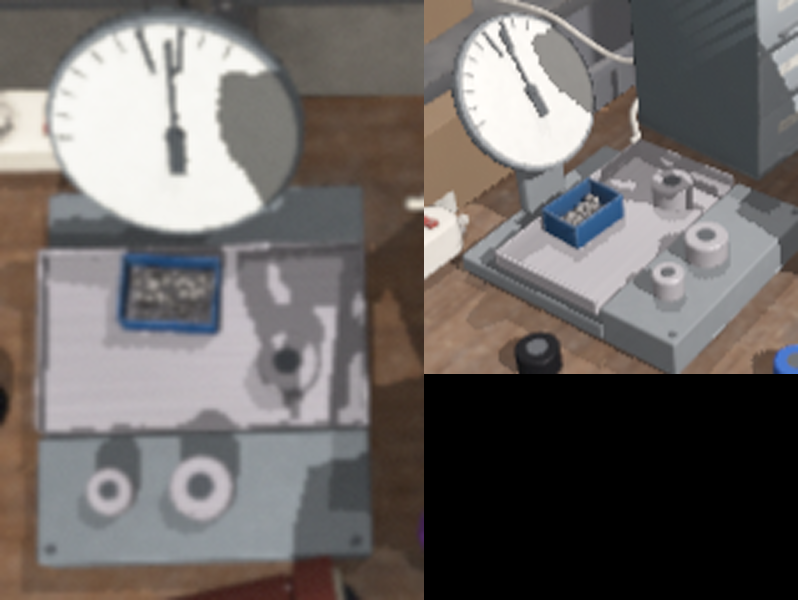

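```bash
python3 - <<'E'
from h import *
dc=O+RS@[.178,0,.170]; ex=RS@[0,1,0]; up=RS@[np.sin(.6),0,np.cos(.6)]; nn=np.cross(ex,up)
def pl(n,u,v):
    a,d=ray(n,u,v); w=a+d*((dc-a)@nn)/(d@nn); return np.array([(w-dc)@ex,(w-dc)@up])
f=600/170
for nm,a,b in(("ptr",(168,42),(178,172)),("m1",(138,31),(154,72)),("m2",(182,31),(178,72))):
    p,q=[pl("top",*crop(*x,175,90,f)) for x in(a,b)]; v=p-q; print(nm,p,q,np.arctan2(v[1],v[0]),np.arctan2(p[1],p[0]))
g=374/150
p,q=[pl("scene",*crop(X-424,Y,150,165,g)) for X,Y in((506,33),(544,113))]; v=p-q; print("scene",p,q,np.arctan2(v[1],v[0]))
print("slug",RS.T@(atz("top",*crop(287,361,175,90,f),.07)-O)*1e3)
E
```

```text
ptr [-0.00235745  0.06603232] [ 0.003946   -0.03186274] 1.6350973502866035 1.6064825557307931
m1 [0.01498912 0.07425654] [0.00922861 0.04509829] 1.375747738835709 1.3716168999513192
m2 [-0.01193695  0.07334968] [-0.00580715  0.04458265] 1.7807408695948694 1.732122388198074
scene [-0.01089544  0.06251105] [ 1.63431302e-05 -2.82762488e-02] 1.690413159491651
slug [ 44.86451969 -61.30484248  70.        ]
```

```bash
python3 -c "
from plant import job_done
print(job_done())"
```

```text
the job is handed in; nothing more can be done
None
```

I slid one big slug onto the pan and handed the job in: the pointer reads about 1.63 rad (limits 1.401 to 1.741), the slug stands upright at x 45 mm, y -61 mm, and the other two slugs, dish, tin and spanner were left alone.

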